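Next antenna, then key the desk microphone

ROBOT

A 6-joint arm with a two-finger parallel gripper is mounted at the origin on the work surface. World frame = base frame: x ahead of the robot, y to its left, z up, the work surface at z = 0. Lengths are in m, angles in rad, forces in N, time in s.
With the tool pointing down it reaches from about 0.25 to 0.775 m from the base axis. Payload 4 kg.
Tool frame: the origin (TCP) lies at the centre of the arm's flange, where the gripper is bolted on; the fingertips stand 199 mm ahead of it and the grasp point (between the pads) lies 180 mm ahead of it; z points along the fingers, y is the direction in which the jaws open and shut (so a half turn about z gives the same grasp; the last joint's range is limited). The gripper opens to 94 mm and grips with 3 to 60 N. Pads are 16 mm wide; open, the fingers measure 119 mm over their backs; the gripper's body (75 mm by 177 mm) begins 78 mm behind the grasp point.
Start: joints at [1.207, 0.087, 1.371, -0, 1.684, -0.103], TCP at [0.142, 0.531, 0.405] pointing down, gripper open.
Joint ranges: [-3.1, 3.1], [-0.76, 2.03], [0.27, 2.55], [-1.08, 4.22], [0.17, 2.65], [-2.57, 2.57]. Speed limits (rad/s): [2.79, 2.79, 3.14, 3.14, 3.14, 3.14].

INTERFACE

Orientations are given as a unit quaternion [w, x, y, z].
In Python, from station import monitor, grab_frame, arm gives the robot as it stands.
- The arm moves only by the tool drive_tool, never from a script. Its argument "commands" is a list of rows, each a list of 5 numbers: the shift along the tool's x, y, z in units of 50 mm (1.0 is 50 mm), then the turn about the tool's z in units of 10 degrees (1.0 is 10 degrees), then the closure, from 0 (fully open) to 1 (shut). A call has 1 to 5 rows; each row shifts and turns the commanded pose from where the row before left it, along the tool's axes as they then stand; what a row does not reach is not made up. A row lasts 1/8 s, in which the tool goes at most 62.5 mm and 10.7 degrees, less where a joint would pass 70% of its speed; a pose out of reach is approached as far as the arm can. A call is refused whole if a number of a shift passes 1 or a number of a turn 1, either way. A call with a gripper value outside its range is refused whole. The fingers move at their own pace and stop on an object; "force" is the grip in N (left out, the last holds). Time passes only in rows, so rows that do not move let the fingers close. It gives the time, the measured TCP pose, the force and the opening at its end, in the units of the state.
- monitor.get_obs(): the state, without advancing time (a new reading comes with each control period).
- grab_frame(name): name is "scene" or "side" or "wrist"; returns a dict with "image" (400x640x3 uint8, red, green, blue), "mtx" (3x3 intrinsics, pixels), "k1" (the pictures are not rectified: a ray, as slopes to the right and down, at radius r is drawn at 1 + k1 r^2 times it, then the intrinsics apply), "rvec" (rotation vector, rad) and "tvec" (3), from world to camera coordinates, as OpenCV has them. Camera axes: x right, y down, z forward; pixel columns grow to the right and rows downward; lengths in m; the calibration is good to about 2 mm. A picture is of the moment at which its call begins. There is no depth.
- arm.finish_job(): hands the job in, once; it reports no verdict.
The state is a dict: "t": time; "joint_pos": joint angles; "joint_velocities": joint speeds; "joint_efforts": joint torques, N m; "tool_pos": TCP position; "tcp_rot": TCP orientation; "contact_force": force on the tool from outside, world axes, zero at the start; "wrist_torque": the same for the moment, N m; "gripper_width": finger opening in m.
Only numpy, scipy, OpenCV 4.12 (cv2) and the standard library are available. Lean on these libraries where they do the work, as an engineer would, in place of code of your own. Each camera call takes 0.05 s, during which the arm holds its last target. There are 200 camera calls.

TASK

Put the station on its next antenna and go on the air: with the outside of a fingertip against the knurled rim of the antenna switch's knob, never straddling or gripping the knob or pressing on its top, rub it clockwise one click, so that its white pointer goes from the white dot into the detent at the green dot, not on to the red, and take the finger off. Only then press the microphone's transmit bar fully down with the fingertips and finish while still holding it down. Do not lift, tip or push away the microphone, and leave the other things on the desk where they are.

Things in the scene. Friction and masses are not known exactly. Their poses are not given: they have to be found in the camera images.
- switch_box: antenna switch: grey die-cast box, black lid, 110 (x) x 130 (y) mm, lid top 50 mm above the desk; screwed down, cannot move. A 3 mm steel plate under it reaches 78 mm to both y sides, coax sockets reach 72 mm to +x. The knob stands on the middle of the lid. Origin: centre of its underside, on the desk; z up
- knob_top (a point): centre of the knob's top face, on its upright axis, 75 mm above the desk. The knob is a knurled cylinder 54 mm across, from 51 to 75 mm above the desk, dark with bright ribs; a white pointer line runs from the middle of its black top to the rim. The rim is grippy (friction about 1)
- green_dot (a point): middle of the green dot on the lid, 40 mm along the box's +x from the knob's axis. The white dot lies on the same circle 45 degrees anticlockwise of it (towards the box's +y), the red one 45 degrees clockwise. The dots are flat, 10 mm across
- selector (a joint): knob angle (rad), growing clockwise from above: 0 at the white dot (start, within 0.06), 0.785 at green, 1.571 at red. Each is a spring detent: about 0.08 Nm (3 N at the rim) moves it out; past the middle between two dots (0.39, 1.18) it snaps into the next when let go. A finger still pressed on the rim can hold it short of the click, until taken off
- microphone: loose desk microphone, 0.7 to 1.2 kg: dark base 150 (x) x 116 (y) mm, 28 mm high in front (-x), 44 mm over the rear 62 mm. A thin gooseneck rises from the rear part, 53 mm along +x of the origin, and leans back; its black head ends 265 mm above the desk, some 72 mm along +x. Origin: centre of the underside; z up
- transmit_top (a point): centre of the top of the transmit bar, a light grey bar with a red stripe, 30 (along the microphone's x) x 70 (y) mm, on the front of the microphone base 45 mm before its origin (-x), top 40 mm above the desk when up
- transmit (a joint): how far the transmit bar is pressed (m): 0 up, 0.005 fully down against its stop; it springs back up, and takes about 1.2 N to start and 4 N to go fully down
- fist_mic: loose: dark hand microphone, 92 x 54 x 26 mm, lying on its back near the middle of the desk; origin: centre of its underside
- handheld: loose: black handheld radio standing upright, 34 x 58 x 110 mm with a thin aerial up to 205 mm; origin: centre of its underside
- clock: loose: dark wooden desk clock, 45 x 130 x 55 mm; origin: centre of its underside
- mug: loose: blue mug, 82 mm across, 95 mm high; origin: centre of its underside
- mouse: loose: black computer mouse, 108 x 60 x 33 mm, on a 4 mm mat; origin: centre of its underside
- headphones: loose: black headphones lying flat, about 200 x 240 mm and 34 mm high; origin: midway between the two ear cups
- pen: loose: blue pen, 140 mm long, 11 mm thick, lying on the desk; origin: under its middle

How it is judged:
On the way, in this order (a step that is already met when the one before it is completed fails the run):
1. the knob has clicked into the detent at the green dot and the finger is off it (value of joint selector between 0.685 and 0.885 rad and contact force between anything else and selector below 0.2 N), for 0.2 s.
2. the fingers press the transmit bar down (value of joint transmit above 0.004 m and contact force between the fingers and transmit above 1 N), for 0.2 s.
At the end, for the whole second after the job is handed in: the knob rests within 0.1 rad of the green detent with nothing touching it, and the fingers hold the transmit bar at least 4 mm of its 5 mm down with more than 1 N, the microphone standing flat on the desk (all of step 1 and all of step 2 and height (world z) of microphone below 0.006 m and angle between microphone's own z axis and vertical below 0.05 rad); the arm keeps its last pose, push and grip.
It fails at once if the knob is straddled, gripped or pressed on its top (the fingers touch it with the point between them within 28 mm of its axis, so not beside the rim) (horizontal distance between the grasp point and knob_top below 0.028 m and contact force between the fingers and selector above 0.3 N).
It fails at once if the knob is run past the green detent towards the red (more than 0.42 rad beyond) (value of joint selector above 1.205 rad).
It fails at once if the transmit bar is pressed half down while the knob is not in the green detent (value of joint transmit above 0.0025 m and (value of joint selector below 0.6 rad or value of joint selector above 0.97 rad)).
It fails at once if the microphone is lifted, tipped or pushed more than 25 mm (height (world z) of microphone above 0.01 m or angle between microphone's own z axis and vertical above 0.12 rad or distance of microphone from where it was at the start of the episode above 0.025 m).
It fails at once if another thing on the desk is moved more than 20 mm or lifted (distance of any of fist_mic, handheld, clock, mug, mouse, headphones, pen from where it was at the start of the episode above 0.02 m).
It also fails if it takes over 48 s, if anything falls off the work surface, if the arm or the gripper's body presses on something with over 40 N, if the wrist force passes 120 N, or if a joint passes its speed limit or range.

## Working session

There is one attempt and no reset: what is moved stays moved. The work goes in short steps, Python scripts to look and compute and a tool call to move; the robot and the scene stay as the last step left them, time stands still between calls to the robot, and variables do not carry over. Pictures are saved under pics/ and viewed, about 8 in all and at most 12, crops included, and the job is handed in when it is done.

Besides the shell and the picture viewer there is one more tool, called as name(argument=value, ...), one argument or row to a line, values as JSON. drive_tool: Moves the arm, as the interface text tells. Its arguments: {"type":"object","properties":{"commands":{"type":"array"},"force":{"type":"number"}},"required":["commands"]}

```bash
mkdir -p pics
cat > h.py <<'E'
import numpy as np, cv2
from station import monitor, grab_frame, arm
def snap(n,fn=None):
    f=grab_frame(n)
    if fn: cv2.imwrite('pics/'+fn,cv2.cvtColor(f['image'],cv2.COLOR_RGB2BGR))
    return f
def ray(f,uv):
    K=np.array(f['mtx']);k=f['k1']
    d=np.array([k,0,0,0,0],float)
    p=cv2.undistortPoints(np.array([[uv]],float),K,d)[0,0]
    R=cv2.Rodrigues(np.array(f['rvec'],float))[0];t=np.array(f['tvec'],float).ravel()
    return -R.T@t, R.T@np.array([p[0],p[1],1])
def onz(f,uv,z):
    c,d=ray(f,uv); return c+d*(z-c[2])/d[2]
def proj(f,P):
    return cv2.projectPoints(np.array([P],float),np.array(f['rvec'],float),np.array(f['tvec'],float),np.array(f['mtx']),np.array([f['k1'],0,0,0,0],float))[0].ravel()
E
python3 - <<'E'
from h import *
a=snap('scene','a.png');b=snap('side','b.png');w=snap('wrist','w.png')
for f in(a,b,w): print(ray(f,(320,200)))
o=monitor.get_obs();print(o)
E
```

```text
(array([1.02501293, 0.39834567, 0.9120727 ]), array([-0.43843832, -0.38238946, -0.81335992]))
(array([-0.01328084, -0.63228047,  0.96904619]), array([ 0.46407105,  0.50238222, -0.72962683]))
(array([0.07317277, 0.54817608, 0.38365947]), array([ 0.24545153, -0.08942312, -0.96561596]))
{'t': 0.15, 'joint_pos': array([ 1.20689789e+00,  8.77794722e-02,  1.37184570e+00, -4.50804272e-05,
        1.68364339e+00, -1.03103415e-01]), 'joint_velocities': array([ 1.15157356e-03, -1.58800179e-03, -5.83444437e-03,  4.79689506e-05,
       -7.42447099e-04, -1.18348493e-03]), 'joint_efforts': array([ 1.13464710e-03, -3.40641546e+01, -3.02793467e+01,  7.17772613e-02,
        3.04796733e-02, -1.23441587e-04]), 'tool_pos': array([0.14179927, 0.5313186 , 0.4038071 ]), 'tcp_rot': array([-1.72098790e-04,  1.30030742e-01,  9.91509608e-01, -8.20396788e-04]), 'contact_force': array([-0.06287676,  0.33342194, -1.04074974]), 'wrist_torque': array([ 0.00895973,  0.01969472, -0.02600729]), 'gripper_width': 0.09383185627220214}
```

View pics/a.png

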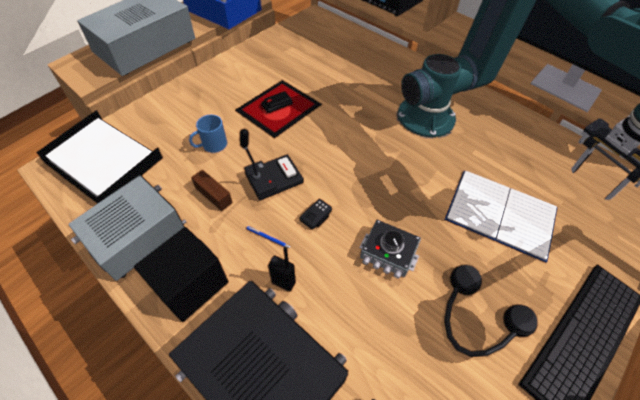

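View pics/b.png

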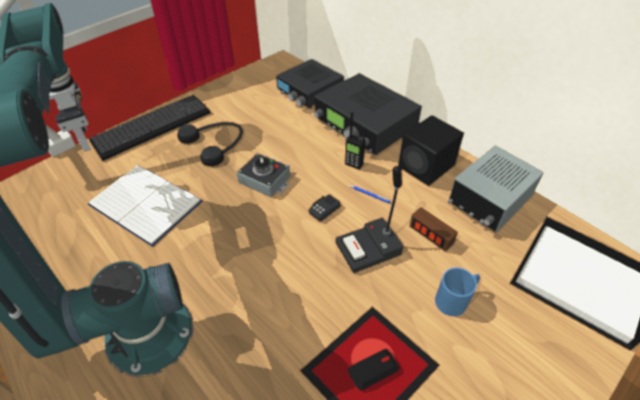

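Scene: the switch is at about (390,245), its knob at (392,242), and the mic transmit bar at about (290,166). Side: the switch is at about (263,170) and the transmit bar at about (353,246). Next I'll measure them with colour masks and enlarged crops.

```bash
cat > m.py <<'E'
from h import *
a=snap('scene');b=snap('side')
def blobs(f,box,cond):
    x0,y0,x1,y1=box; im=f['image'][y0:y1,x0:x1].astype(int); m=cond(im[...,0],im[...,1],im[...,2]).astype(np.uint8)
    n,l,s,c=cv2.connectedComponentsWithStats(m)
    return [(s[i,4],c[i]+[x0,y0]) for i in range(1,n) if s[i,4]>=4]
C={'green':lambda r,g,b:(g>r+40)&(g>b+40),'red':lambda r,g,b:(r>g+60)&(r>b+60),'white':lambda r,g,b:(np.minimum(np.minimum(r,g),b)>170)}
for nm,f,box,mb in(('scene',a,(355,215,425,280),(240,140,310,205)),('side',b,(230,140,300,200),(330,210,410,275))):
    for k,c in C.items():
        for s,uv in blobs(f,box,c): print(nm,'switch',k,s,uv.round(1),onz(f,uv,.05).round(4), onz(f,uv,.075).round(4))
    for k in('red','white'):
        for s,uv in blobs(f,mb,C[k]): print(nm,'mic',k,s,uv.round(1),onz(f,uv,.04).round(4))
cr=lambda f,x:cv2.resize(f['image'][x[1]:x[3],x[0]:x[2]],(390,290),interpolation=cv2.INTER_CUBIC)
im=np.vstack([np.hstack([cr(a,(355,215,425,280)),cr(b,(230,140,300,205))]),np.hstack([cr(a,(240,140,310,205)),cr(b,(335,205,405,270))])])
cv2.imwrite('pics/c.png',im[...,::-1])
E
python3 m.py
```

```text
scene switch green 19 [386. 255.] [0.5731 0.2339 0.05  ] [0.5862 0.2387 0.075 ]
scene switch red 16 [377.3 247.1] [0.5701 0.2034 0.05  ] [0.5833 0.2091 0.075 ]
scene switch white 13 [398.5 255.8] [0.5533 0.2591 0.05  ] [0.567  0.2631 0.075 ]
scene switch white 10 [367.  259.5] [0.6164 0.2058 0.05  ] [0.6282 0.2113 0.075 ]
scene switch white 20 [413.8 261.9] [0.5407 0.2984 0.05  ] [0.5547 0.3013 0.075 ]
scene switch white 10 [377.2 264.5] [0.6099 0.2335 0.05  ] [0.6219 0.2383 0.075 ]
scene switch white 10 [387.9 268.9] [0.6013 0.2608 0.05  ] [0.6136 0.2648 0.075 ]
scene switch white 7 [411.7 268.4] [0.5595 0.3047 0.05  ] [0.573  0.3074 0.075 ]
scene switch white 10 [398.2 273.5] [0.594  0.2874 0.05  ] [0.6065 0.2907 0.075 ]
scene mic red 17 [284.8 166.5] [ 0.5352 -0.1743  0.04  ]
scene mic red 7 [269.7 181. ] [ 0.6051 -0.1668  0.04  ]
scene mic white 145 [286.9 166.2] [ 0.5302 -0.1704  0.04  ]
side switch red 10 [275.8 166. ] [0.57   0.2006 0.05  ] [0.5542 0.1779 0.075 ]
side mic red 5 [371.2 226.6] [ 0.6117 -0.1623  0.04  ]
side mic red 14 [355.8 245. ] [ 0.5352 -0.1771  0.04  ]
side mic white 213 [353.1 246.5] [ 0.5264 -0.1756  0.04  ]
```

View pics/c.png

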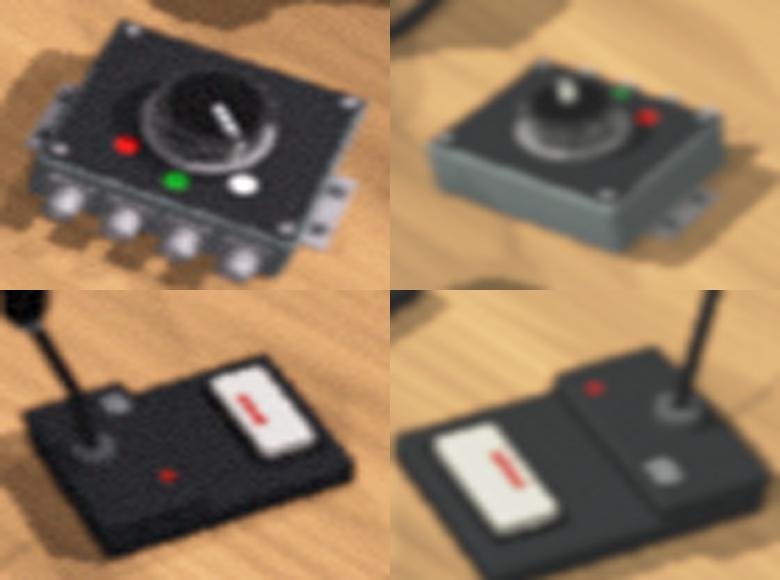

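Crops: the dots are clear (scene: white (398,256), green (386,255), red (377,247)). The transmit bar's red stripe is at about (0.535,-0.175). This puts the knob axis at about (0.534,0.2225) with box yaw near 0.28 rad. I'll move beside the knob on its +y side with the gripper shut.

drive_tool(
  commands=[
    [-0.9,-0.2,0,0,1],
    [-0.9,-0.2,0,0,1],
    [-0.9,-0.2,0,0,1],
    [-0.9,-0.2,0,0,1],
    [-0.9,-0.2,0,0,1],
  ],
  force=20,
)

```text
t: 0.88
tool_pos: [0.3475, 0.4242, 0.4046]
tcp_rot: [-0.0, 0.13, 0.992, 0.0]
contact_force: [0.4, 0.7, 0.4]
gripper_width: 0.0471
```

drive_tool(
  commands=[
    [-0.9,-0.2,0.2,0,1],
    [-0.9,-0.2,0.2,0,1],
    [-0.9,-0.2,0.3,0,1],
    [-0.9,-0.2,0.3,0,1],
    [0,0,0.2,0,1],
  ],
)

```text
t: 1.5
tool_pos: [0.5121, 0.3381, 0.3429]
tcp_rot: [-0.001, 0.132, 0.991, -0.001]
contact_force: [-0.1, 0.3, -0.2]
gripper_width: 0.001
```

drive_tool(
  commands=[
    [0,0,0,0,1],
    [0,0,0,0,1],
  ],
)

```text
t: 1.75
tool_pos: [0.509, 0.3409, 0.3455]
tcp_rot: [0.0, 0.129, 0.992, 0.0]
contact_force: [0.8, 0.1, -0.1]
gripper_width: 0.0003
```

Run:
```python
from h import *
w=snap('wrist','w2.png');o=monitor.get_obs();print(o['tool_pos'],o['tcp_rot'],o['joint_pos'],o['contact_force'],o['gripper_width'])
print('proj knob top',proj(w,(.534,.2225,.075)))
from m import blobs,C
for k,c in C.items():
    for s,uv in blobs(w,(0,0,640,400),c):
        if s>40: print(k,s,uv.round(1),onz(w,uv,.05).round(4),onz(w,uv,.075).round(4))
```

```text
[0.50897523 0.34092191 0.34583353] [5.76312364e-04 1.29152448e-01 9.91624384e-01 6.28296395e-04] [ 4.97573518e-01  2.43127538e-01  1.30854981e+00  3.41217364e-04
  1.58824462e+00 -8.14188032e-01] [ 0.38235954 -0.13569788 -0.71172634] 0.0006238414623650687
proj knob top [197.69203594 267.31936245]
scene switch green 10 [386.2 255. ] [0.5728 0.2343 0.05  ] [0.5859 0.239  0.075 ]
scene switch red 13 [377.5 246.8] [0.5692 0.2032 0.05  ] [0.5824 0.2089 0.075 ]
scene switch white 9 [416.6 255.7] [0.5211 0.2935 0.05  ] [0.5358 0.2965 0.075 ]
scene switch white 29 [413.8 261.9] [0.5407 0.2983 0.05  ] [0.5547 0.3012 0.075 ]
scene switch white 4 [377.5 264.5] [0.6093 0.2341 0.05  ] [0.6214 0.2388 0.075 ]
scene switch white 6 [388.5 268. ] [0.5983 0.2605 0.05  ] [0.6107 0.2645 0.075 ]
scene switch white 10 [411.3 268.6] [0.5606 0.3042 0.05  ] [0.5741 0.3069 0.075 ]
scene switch white 14 [398.4 273.8] [0.5943 0.2882 0.05  ] [0.6068 0.2914 0.075 ]
scene mic red 13 [284.8 166.5] [ 0.5355 -0.1743  0.04  ]
scene mic red 7 [269.7 181. ] [ 0.6051 -0.1668  0.04  ]
scene mic white 154 [286.4 166.1] [ 0.5308 -0.1718  0.04  ]
side switch red 5 [275.4 165.8] [0.5697 0.2022 0.05  ] [0.5539 0.1795 0.075 ]
side mic red 5 [371.2 226.6] [ 0.6117 -0.1623  0.04  ]
side mic red 15 [355.6 244.8] [ 0.5353 -0.1763  0.04  ]
side mic white 195 [353.7 246.8] [ 0.5268 -0.1774  0.04  ]
white 62 [212.7   2. ] [0.3424 0.2958 0.05  ] [0.3513 0.3014 0.075 ]
white 450 [281.5 201.1] [0.5032 0.3006 0.05  ] [0.4975 0.3058 0.075 ]
white 140 [228.4 235.2] [0.521 0.246 0.05 ] [0.5137 0.2562 0.075 ]
white 44 [ 25.4 261.4] [0.4978 0.0622 0.05  ] [0.4926 0.089  0.075 ]
white 79 [211.  270.4] [0.5494 0.2196 0.05  ] [0.5395 0.2322 0.075 ]
```

View pics/w2.png

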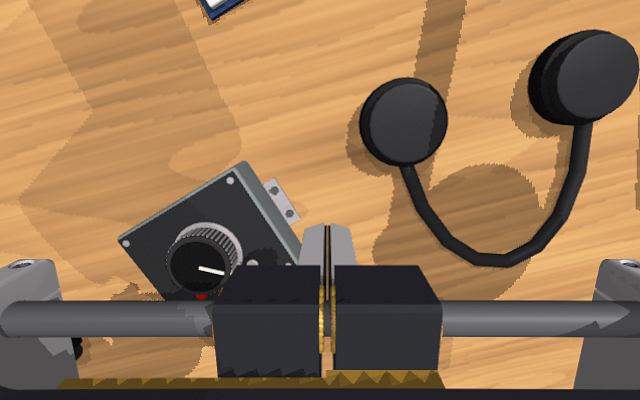

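The wrist picture shows the knob top centred near (199,265). The prediction was (198,267), so the position holds. Its pointer aims at the white dot, and the shut fingertips are at (328,230), to the right. Lower beside the rim.

drive_tool(
  commands=[
    [-0.6,-0.3,0.6,0,1],
    [-0.5,-0.3,0.6,0,1],
    [0,-0.2,0.6,0,1],
    [0,-0.2,0,0,1],
    [0,0,0,0,1],
  ],
)

```text
t: 2.52
tool_pos: [0.5501, 0.2775, 0.2564]
tcp_rot: [0.001, 0.13, 0.992, 0.0]
contact_force: [0.7, 1.2, 0.0]
gripper_width: 0.0002
```

```bash
cat > s.py <<'E'
from h import *
o=monitor.get_obs();p=o['tool_pos'];q=o['tcp_rot']
from scipy.spatial.transform import Rotation as Ro
R=Ro.from_quat([q[1],q[2],q[3],q[0]]).as_matrix()
k=np.array([.534,.2225,.274])
print(o['t'],p,'knob in tool mm',(R.T@(k-p)*1000).round(1),'F tool',(R.T@o['contact_force']).round(2),'y ang',np.degrees(np.arctan2(R[1,1],R[0,1])),o['joint_pos'][5])
E
python3 s.py
```

```text
2.525 [0.55006763 0.27752265 0.25640215] knob in tool mm [  1.3 -57.3 -17.7] F tool [-0.42  1.31 -0.02] y ang 75.05899479587319 -0.9347638115536226
```

drive_tool(
  commands=[
    [0,-0.14,0,0,1],
    [0,-0.14,0,0,1],
    [0,0,0,0,1],
  ],
)

```text
t: 2.9
tool_pos: [0.5465, 0.2637, 0.2554]
tcp_rot: [0.0, 0.13, 0.991, 0.0]
contact_force: [0.1, -0.8, -0.9]
gripper_width: 0.0005
```

drive_tool(
  commands=[
    [0,-0.06,0,0,1],
    [0,0,0,0,1],
  ],
)

```text
t: 3.15
tool_pos: [0.5458, 0.2612, 0.2549]
tcp_rot: [0.0, 0.13, 0.992, 0.0]
contact_force: [-0.3, 1.0, 0.3]
gripper_width: 0.0006
```

drive_tool(
  commands=[
    [0,-0.04,0,0,1],
    [0,0,0,0,1],
  ],
)

```text
t: 3.4
tool_pos: [0.5455, 0.2604, 0.255]
tcp_rot: [0.001, 0.13, 0.992, 0.002]
contact_force: [1.6, 4.8, -0.4]
gripper_width: -0.0001
```

```bash
python3 s.py
```

```text
3.4 [0.54550057 0.26035988 0.255016  ] knob in tool mm [  1.4 -39.5 -19.2] F tool [-0.31  5.05  0.38] y ang 75.08484570083786 -0.960281541207078
```

Contact at 39.5 mm with 5 N, as expected. I'll press slightly more and rub along the rim, turning the tool with it.

drive_tool(
  commands=[
    [0,-0.03,0,0,1],
    [-0.066,-0.003,0,0.5,1],
    [-0.066,-0.003,0,0.5,1],
    [-0.066,-0.003,0,0.5,1],
    [0,0,0,0,1],
  ],
)

```text
t: 4.03
tool_pos: [0.5543, 0.2558, 0.2551]
tcp_rot: [0.0, 0.258, 0.966, 0.003]
contact_force: [2.6, 6.1, -1.1]
gripper_width: 0.0005
```

```bash
python3 s.py
python3 - <<'E'
from h import *
a=snap('scene');b=snap('wrist')
cr=lambda f,x:cv2.resize(f['image'][x[1]:x[3],x[0]:x[2]],(390,360),interpolation=cv2.INTER_CUBIC)
u,v=map(int,proj(b,(.534,.2225,.075)));print(u,v)
cv2.imwrite('pics/d.png',np.hstack([cr(a,(355,215,425,280)),cv2.resize(b['image'],(390,360))])[...,::-1])
E
```

```text
4.025 [0.55431494 0.25579496 0.25507695] knob in tool mm [  1.  -38.9 -19.2] F tool [0.8  6.59 1.16] y ang 60.07429601729751 -0.7109786735740057
252 249
```

View pics/d.png

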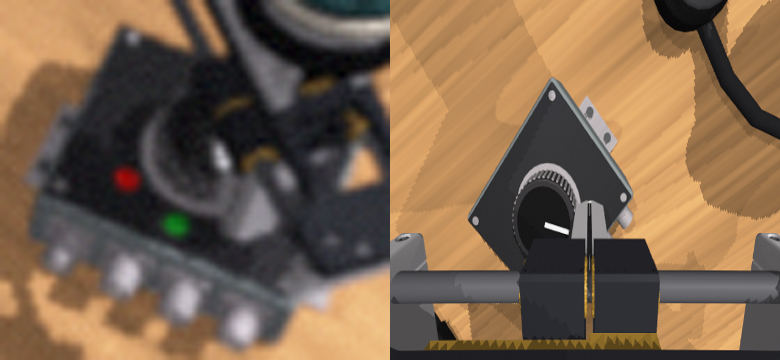

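The wrist view shows the pointer keeping its angle relative to the tool, so the knob is turning with it, about 15° so far. I'll continue past the midpoint.

drive_tool(
  commands=[
    [-0.066,-0.008,0,0.5,1],
    [-0.066,-0.003,0,0.5,1],
    [-0.066,-0.003,0,0.5,1],
    [-0.066,-0.003,0,0.5,1],
    [0,0,0,0,1],
  ],
)

```text
t: 4.75
tool_pos: [0.5654, 0.2454, 0.2551]
tcp_rot: [0.002, 0.422, 0.906, 0.002]
contact_force: [5.6, 2.1, -1.9]
gripper_width: 0.0006
```

```bash
cat > pt.py <<'E'
from h import *
import sys
b=snap('wrist',sys.argv[1]); im=b['image'].astype(int)
u,v=proj(b,(.534,.2225,.075)); print('knob px',u,v)
m=(im.min(2)>150).astype(np.uint8); yy,xx=np.mgrid[:400,:640]; m[np.hypot(xx-u,yy-v)>48]=0
n,l,s,c=cv2.connectedComponentsWithStats(m)
for i in range(1,n):
    if s[i,4]>15:
        P=np.array([onz(b,(x+0.,y+0.),.075)[:2] for y,x in np.argwhere(l==i)]); ctr=P.mean(0)
        e,V=np.linalg.eigh(np.cov(P.T)); d=V[:,1]; d=d*np.sign(d@(ctr-[.534,.2225])+1e-9)
        print(s[i],ctr.round(4),'line dir deg',np.degrees(np.arctan2(d[1],d[0])).round(1),'ctr dir',np.degrees(np.arctan2(*(ctr-[.534,.2225])[::-1])).round(1),'axes mm',(np.sqrt(e)*1000).round(1))
E
python3 s.py; python3 pt.py e.png
```

```text
4.75 [0.56542556 0.2453801  0.25509783] knob in tool mm [  2.6 -38.7 -19.1] F tool [-2.01  5.64  1.9 ] y ang 40.01624288899604 -0.38074371200449797
knob px 252.03249872658017 244.13050939203347
[253 243  40  17 241] [0.5445 0.2264] line dir deg 20.4 ctr dir 20.2 axes mm [1.  6.1]
```

The pointer is at 20°, with green at about 16°, so it's nearly in the detent. Now I'll take the finger off radially.

drive_tool(
  commands=[
    [0,0.3,0,0,1],
    [0,0.3,0,0,1],
    [0,0,0,0,1],
    [0,0,0,0,1],
    [0,0,0,0,1],
  ],
)

```text
t: 5.42
tool_pos: [0.5866, 0.2642, 0.2546]
tcp_rot: [-0.0, 0.422, 0.906, -0.0]
contact_force: [0.6, 0.2, -1.5]
gripper_width: 0.0004
```

```bash
python3 s.py; python3 pt.py f.png
python3 - <<'E'
from h import *
b=snap('wrist'); g=b['image'].astype(int)
for nm,m in(('g',(g[...,1]>g[...,0]+40)&(g[...,1]>g[...,2]+40)),('r',(g[...,0]>g[...,1]+90)&(g[...,0]>g[...,2]+90))):
    y,x=np.nonzero(m)
    if len(x): print(nm,len(x),np.median(x),np.median(y),onz(b,(np.median(x),np.median(y)),.05))
E
```

```text
5.425 [0.58656413 0.26423312 0.25464272] knob in tool mm [  1.9 -67.1 -19.3] F tool [-0.27  0.58  1.52] y ang 40.05110933017199 -0.3638086400278297
knob px 199.43992855562064 246.65045313725102
[200 245  40  20 247] [0.5447 0.2253] line dir deg 15.5 ctr dir 14.6 axes mm [1.  6.1]
g 240 278.0 256.0 [0.57282505 0.23314715 0.05      ]
```

View pics/f.png

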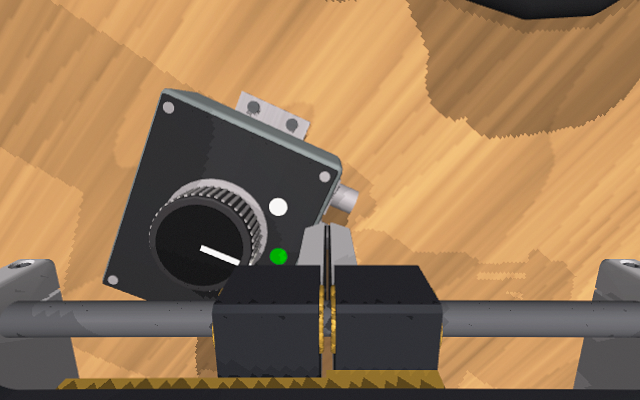

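The pointer is at 15.5° and the green dot's direction is 15.3°, so it clicked in and the finger is 67 mm from the axis. The picture shows the pointer running from (201,247) towards the green dot at (278,256). Next the microphone: lift, turn the jaws to 90° and traverse.

drive_tool(
  commands=[
    [0,0,-0.5,-1,1],
    [0,0,-0.5,-1,1],
    [0,0,-0.5,-1,1],
    [0,0,-0.5,-1,1],
    [0,0,-0.5,-1,1],
  ],
)

```text
t: 6.15
tool_pos: [0.5867, 0.2644, 0.3807]
tcp_rot: [0.0, -0.003, 1.0, 0.0]
contact_force: [0.1, 0.4, -0.2]
gripper_width: 0.0005
```

drive_tool(
  commands=[
    [0.2,-0.8,0,0,1],
    [0.2,-0.8,0,0,1],
    [0.2,-0.8,0,0,1],
    [0.2,-0.8,0,0,1],
    [0.2,-0.8,0,0,1],
  ],
)

```text
t: 6.78
tool_pos: [0.5363, 0.0632, 0.3799]
tcp_rot: [0.0, -0.001, 1.0, -0.0]
contact_force: [0.3, -0.4, -0.3]
gripper_width: 0.0005
```

drive_tool(
  commands=[
    [0.2,-0.8,0,0,1],
    [0,-0.8,0,0,1],
    [0,-0.8,0,0,1],
    [0,-0.8,0,0,1],
    [0,0,0,0,1],
  ],
)

```text
t: 7.4
tool_pos: [0.5268, -0.0978, 0.3797]
tcp_rot: [-0.0, 0.002, 1.0, -0.0]
contact_force: [0.9, 0.4, -0.4]
gripper_width: 0.0002
```

```bash
python3 s.py
cat > bar.py <<'E'
from h import *
from scipy.spatial.transform import Rotation as Ro
b=snap('wrist','g.png'); g=b['image']
u,v=proj(b,(.529,-.174,.04)); print('pred',u,v)
m=(g.astype(int).min(2)>175).astype(np.uint8); m=cv2.morphologyEx(m,cv2.MORPH_CLOSE,np.ones((15,15)))
for c in cv2.findContours(m,0,2)[0]:
    if cv2.contourArea(c)>300 and abs(c[:,0]-[u,v]).max()<200:
        bx=cv2.boxPoints(cv2.minAreaRect(c)); W=np.array([onz(b,p,.04)[:2] for p in bx])
        print(W.mean(0).round(4),'sides',[(np.linalg.norm(W[i]-W[i-1]).round(4),np.degrees(np.arctan2(*(W[i]-W[i-1])[::-1])).round(1)) for i in(1,2)], bx.round().tolist())
E
python3 bar.py
```

```text
7.4 [ 0.52684393 -0.09776671  0.379657  ] knob in tool mm [ -6.1 320.3 105.5] F tool [-0.92  0.35  0.38] y ang 89.81440070160949 -1.8567640923611963
pred 251.77269320811826 187.61706361764118
[ 0.5287 -0.1734] sides [(np.float64(0.0285), np.float64(157.6)), (np.float64(0.0676), np.float64(70.8))] [[215.0, 189.0], [223.0, 163.0], [290.0, 185.0], [281.0, 211.0]]
```

View pics/g.png

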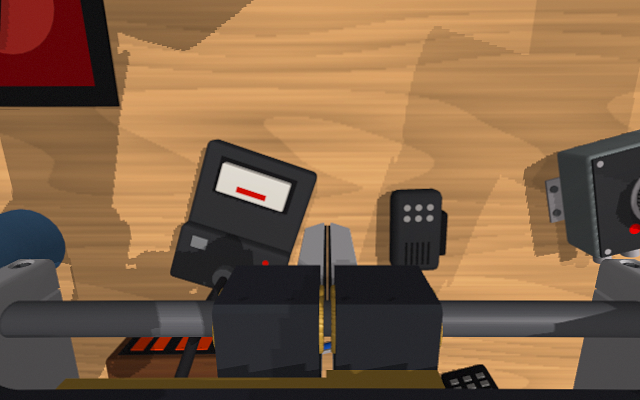

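The bar centre is at (0.5287,-0.1734), with pixel corners (215,189) to (281,211), and the microphone yaw is about -20°. The fist mic is clear at (415,230). Turn +20° and move above the bar.

drive_tool(
  commands=[
    [0,0,0,1,1],
    [0,0,0,1,1],
    [-0.2,-0.5,0,0,1],
    [-0.2,-0.5,0,0,1],
    [-0.15,-0.4,0,0,1],
  ],
)

```text
t: 8.07
tool_pos: [0.5294, -0.1704, 0.3798]
tcp_rot: [0.0, 0.172, 0.985, 0.0]
contact_force: [-0.2, -0.6, 0.2]
gripper_width: 0.0003
```

drive_tool(
  commands=[
    [0,0,0.6,0,1],
    [0,0,0.6,0,1],
    [0,0,0.6,0,1],
    [0,0,0.5,0,1],
    [0,0,0,0,1],
  ],
)

```text
t: 8.7
tool_pos: [0.5285, -0.1699, 0.2622]
tcp_rot: [-0.003, 0.173, 0.985, 0.001]
contact_force: [-0.4, 0.1, 0.0]
gripper_width: 0.0005
```

```bash
python3 s.py
python3 - <<'E'
from h import *
a=snap('scene');b=snap('side')
cr=lambda f,x:cv2.resize(f['image'][x[1]:x[3],x[0]:x[2]],(390,360),interpolation=cv2.INTER_CUBIC)
cv2.imwrite('pics/i.png',np.hstack([cr(a,(235,115,325,205)),cr(b,(315,185,415,285))])[...,::-1])
E
```

```text
8.7 [ 0.52854847 -0.16988875  0.26221616] knob in tool mm [128.5 370.8 -10.8] F tool [ 0.37 -0.06 -0.04] y ang 70.09310350442887 -1.6366835341300714
```

View pics/i.png

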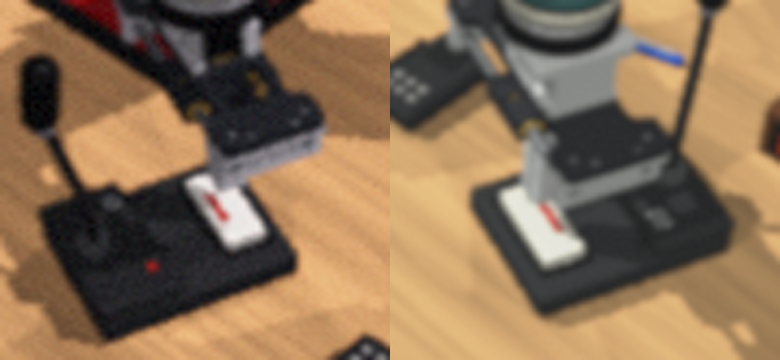

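The shut fingertips stand over the bar in both views, clear of the gooseneck, about 23 mm up. Lower in steps.

drive_tool(
  commands=[
    [0,-0.06,0.2,0,1],
    [0,0,0.2,0,1],
    [0,0,0.06,0,1],
    [0,0,0,0,1],
  ],
)

```text
t: 9.3
tool_pos: [0.5281, -0.1735, 0.2412]
tcp_rot: [-0.0, 0.173, 0.985, 0.0]
contact_force: [0.0, -0.4, -0.2]
gripper_width: 0.0001
```

drive_tool(
  commands=[
    [0,0,0.06,0,1],
    [0,0,0.04,0,1],
    [0,0,0,0,1],
  ],
)

```text
t: 9.68
tool_pos: [0.5285, -0.1736, 0.2372]
tcp_rot: [0.001, 0.173, 0.985, -0.0]
contact_force: [0.7, -0.1, 1.6]
gripper_width: 0.0002
```

```bash
python3 s.py
```

```text
9.675 [ 0.52847608 -0.17358438  0.23720007] knob in tool mm [129.9 374.2 -36.9] F tool [-0.69  0.18 -1.56] y ang 70.05828003514681 -1.642093325169432
```

drive_tool(
  commands=[
    [0,0,0.06,0,1],
    [0,0,0,0,1],
  ],
)

```text
t: 9.93
tool_pos: [0.5284, -0.1736, 0.2344]
tcp_rot: [0.001, 0.173, 0.985, -0.0]
contact_force: [-0.1, 0.2, 5.4]
gripper_width: 0.0007
```

drive_tool(
  commands=[
    [0,0,0.04,0,1],
    [0,0,0,0,1],
  ],
)

```text
t: 10.18
tool_pos: [0.5285, -0.1736, 0.2343]
tcp_rot: [0.001, 0.173, 0.985, -0.0]
contact_force: [-3.2, 1.0, 12.7]
gripper_width: 0.0005
```

drive_tool(
  commands=[
    [0,0,0.04,0,1],
    [0,0,0,0,1],
    [0,0,0,0,1],
  ],
)

```text
t: 10.55
tool_pos: [0.5285, -0.1735, 0.2341]
tcp_rot: [0.001, 0.173, 0.985, -0.0]
contact_force: [-6.0, 3.4, 19.6]
gripper_width: 0.0003
```

The bar is hard against its stop, at TCP z 0.234. I'll ease the push a little, then check the knob and the microphone.

drive_tool(
  commands=[
    [0,0,-0.03,0,1],
    [0,0,0,0,1],
    [0,0,0,0,1],
  ],
)

```text
t: 10.92
tool_pos: [0.5284, -0.1735, 0.2342]
tcp_rot: [0.001, 0.173, 0.985, -0.0]
contact_force: [-4.5, 1.9, 14.8]
gripper_width: 0.0003
```

```bash
python3 s.py; python3 m.py | grep mic
python3 - <<'E'
from h import *
a=snap('scene');b=snap('side')
cr=lambda f,x:cv2.resize(f['image'][x[1]:x[3],x[0]:x[2]],(390,290),interpolation=cv2.INTER_CUBIC)
cv2.imwrite('pics/j.png',np.vstack([np.hstack([cr(a,(355,215,425,280)),cr(b,(335,205,405,270))]),np.hstack([cr(a,(0,0,640,400)),cr(b,(0,0,640,400))])])[...,::-1])
E
```

```text
10.925 [ 0.52843762 -0.17353468  0.23421169] knob in tool mm [129.7 374.2 -40.1] F tool [  4.9    0.25 -14.79] y ang 70.06429422173868 -1.6420880854477227
scene mic red 5 [285.8 169.6] [ 0.5419 -0.1633  0.04  ]
scene mic white 6 [280.  161.5] [ 0.5312 -0.1995  0.04  ]
scene mic white 68 [290.  171.6] [ 0.5388 -0.1486  0.04  ]
side mic white 8 [353.1 219.2] [ 0.5947 -0.1097  0.04  ]
side mic white 130 [352.3 249.1] [ 0.5186 -0.1802  0.04  ]
```

View pics/j.png

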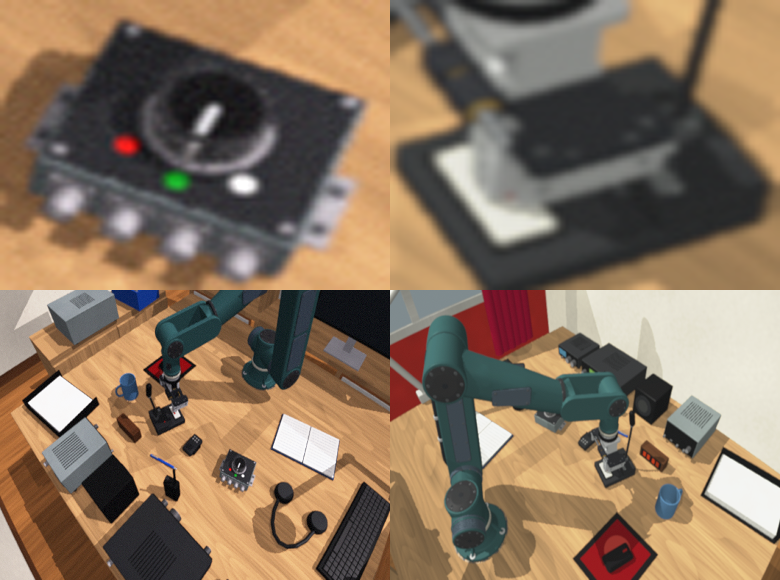

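The pointer aims at green (pointer near (208,120), green dot at (176,181) in the crop). The fingertips hold the bar down with about 15 N, the microphone looks flat and unmoved, and the other things are in place. Handing in.

```bash
python3 -c "
from station import arm;print(arm.finish_job())"
```

```text
the job is handed in; nothing more can be done
None
```

The antenna switch is on green and the transmit bar is held fully down. I handed the job in at about 11 s of robot time; it reports no verdict, so the checks below are my own.

- **Knob:** I rubbed the rim clockwise with the back of the shut fingers, pressing with about 6 N and turning the tool with the rim. With the finger off, the pointer read 15.5°, against 15.3° for the green dot's direction. The last picture, taken while pressing the bar, shows it still at green with nothing touching it.
- **Transmit bar:** I pressed the middle of the bar with the fingertips until it reached its stop, with the tips about 35 mm above the desk. The push peaked near 20 N; I eased it to about 15 N and left it there. The wrist also reads about 5 N sideways on the bar.
- **Microphone and desk:** The microphone looked flat and unmoved, and the other things in view looked where they were. I judged this by eye. A last colour re-measurement of the bar was not usable, because the fingers cover part of it.

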